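# Fill the kit tray for one hand-lever assembly

### The job

Fill the kit tray for one long-lever assembly from the parts on the white mat: lay the long lever flat along its long trough (either end first), stand the bar clamp on its feet in the square pocket, and load the two plain bushes end to end into the tube magazine so that both have dropped right down. Set the lever and the clamp down, do not drop them, and leave the short lever and the flanged bush, which belong to another model, where they lie.

Things in the scene. Friction and masses are not known exactly. Their poses are not given: they have to be found in the camera images.
- lever_c (a point): The kit's long hand lever, black metal, 180 long, flat on the 3 mm white mat. x runs from the pivot head (30 wide, 16 high, 36 long) to the tip; the blade is 14 wide (y) and 14 high, straight from x = -50 to +35, then bends 8 mm to -y. Point: on the blade at mid length, 7 above its underside, near the balance point: grip here across y. About 0.14 kg.
- clamp_c (a point): Black bar clamp: a bridge-shaped block 46 long (x), 24 wide (y), 30 high, standing on its two feet on the mat, a silver socket screw on each ear. Point: centre, 15 above its underside. The middle 23 mm of its length is the full-height bridge: grip there across the 24 mm width (y). About 0.07 kg.
- bush_a_c (a point): Plain steel pivot bush standing upright on the mat: outer diameter 26, height 28, 13 mm bore showing as a dark hole on top, no flange. Point: its centre, half-way up (14 above its underside); z up. About 0.10 kg. One of two alike.
- bush_b_c (a point): Plain steel pivot bush standing upright on the mat: outer diameter 26, height 28, 13 mm bore showing as a dark hole on top, no flange. Point: its centre, half-way up (14 above its underside); z up. About 0.10 kg. The other of the two.
- short_lever_c (a point): Look-alike, not part of this kit: a short black lever of the same make and section, only 125 long, lying flat on the mat. Point: on the blade at mid length, 7 above its underside; x along it, towards the tip.
- flanged_bush_c (a point): Look-alike, not part of this kit: a steel bush like the plain ones (26 diameter, 28 high) but with a foot flange, 44 diameter and 4 thick, round its lower end; it shows from above as a wider ring. Point: centre, 14 above its underside.
- tray: The kit tray, a shallow plywood board 212 (x) by 260 (y) with a lip 8 thick and 14 high, fixed on the bench, left or right of the white mat and at some yaw. Origin: centre of its underside, on the bench. It carries the three white inserts on its 6 mm floor.
- trough: White lever insert in the tray: a shallow open trough 90 (x) by 236 (y, its long axis) outside; walls 4 thick and 14 high with 80 mm wide finger gaps in the middle of both long sides; floor 4 thick; clear inside 82 by 228. Origin: centre of its underside, 6 above the bench; its floor is 4 above that.
- pocket: White square insert in the tray for the clamp: 80 by 80 outside, walls 4 thick and 14 high, floor 4 thick, clear inside 72 by 72. Origin: centre of its underside, 6 above the bench; its floor is 4 above that.
- tube: Gravity tube magazine for the bushes, in the tray: upright aluminium tube, bore 30, outside 36, on an 80 x 80 white foot 4 thick. Heights above origin: bore floor 4, bore straight up to 57, then a funnel to a mouth 42 wide (49 outside) at 66. Two bushes fill it from 4 to 60; one let go upright with its end in the funnel drops home. Origin: on the axis (z), under the foot, 6 above the bench.
Not all that is in view belongs to the job. What is shaped like the part that bears bush_a_c but red or yellow is not meant.

How it is judged:
By the outcome, as a careful person would: the job done as asked, in the order asked, and still so for the second after the job is handed in, with the robot touching nothing.
It also fails if it takes over 96 s, if anything falls off the work surface, if the arm or the gripper's body presses on something with over 40 N, if the wrist force passes 120 N, or if a joint passes its speed limit or range.

### The arm

A 6-joint arm with a two-finger parallel gripper is mounted at the origin on the work surface. World frame = base frame: x ahead of the robot, y to its left, z up, the work surface at z = 0. Lengths are in mm, angles in rad, forces in N, time in s.
With the tool pointing down it reaches from about 325 to 1000 mm from the base axis. Payload 5.1 kg.
Tool frame: the origin (TCP) lies between the finger pads; the fingertips stand 17 mm ahead of it and the grasp point (between the pads) lies 2 mm behind it; z points along the fingers, y is the direction in which the jaws open and shut (so a half turn about z gives the same grasp; the last joint's range is limited). The gripper opens to 85 mm and grips with 20 to 120 N. Pads are 22 mm wide; open, the fingers measure 114 mm over their backs; the gripper's body (76 mm by 85 mm) begins 54 mm behind the grasp point. The pads swing forward as they close: fully open they stand 13 mm farther back than shut.
Start: joints at [-1.312, 0.124, 1.65, -0, 1.367, -0.083], TCP at [217.837, -612.399, 248.322] pointing down, gripper open.
Joint ranges: [-2.61, 2.61], [-1.02, 2.33], [0.03, 2.71], [-1.35, 4.49], [0.32, 2.68], [-2.91, 2.91]. Speed limits (rad/s): [2.57, 2.57, 3.14, 3.14, 3.14, 3.14].

### API

Orientations are given as a unit quaternion [w, x, y, z].
In Python, from cell import get_obs, read_camera, job_done, look_for, cut_out gives the robot as it stands.
- The arm moves only by the tool servo_tool, never from a script. Its argument "deltas" is a list of rows, each an object with "translation": the shift along the tool's x, y, z scaled (see below), a list of three; "yaw": the turn about the tool's z scaled (see below); "gripper": the closure, from 0 (fully open) to 1 (shut). In form: [{"translation": [tx, ty, tz], "yaw": yaw, "gripper": gripper}, ...]. A call has 1 to 12 rows; each row shifts and turns the commanded pose from where the row before left it, along the tool's axes as they then stand; what a row does not reach is not made up. The controller multiplies each number of a shift by 120 mm and each number of a turn by 10 degrees. A row lasts 1/8 s, in which the tool goes at most 62.5 mm and 10.7 degrees, less where a joint would pass 70% of its speed; a pose out of reach is approached as far as the arm can. A call with a number of a shift or a turn outside -1 to 1 is refused whole. A call with a gripper value outside its range is refused whole. The fingers move at their own pace and stop on an object; "squeeze" is the grip in N (left out, the last holds). Time passes only in rows, so rows that do not move let the fingers close. It gives the time, the measured TCP pose, the force and the opening at its end, in the units of the state.
- get_obs(): the state, without advancing time (a new reading comes with each control period).
- read_camera(name): name is "side" or "top" or "wrist"; returns a dict with "img" (420x560x3 uint8, red, green, blue), "depth" (420x560 float32, mm along the optical axis (not along the pixel's ray), 0 where there is no reading), "fx", "fy", "cx", "cy" (pixels), "R" (3x3) and "t" (3): a world point X has camera coordinates R X + t. Camera axes: x right, y down, z forward; pixel columns grow to the right and rows downward; lengths in mm; the calibration is good to about 2 mm. A picture is of the moment at which its call begins.
- job_done(): hands the job in, once; it reports no verdict.
Trained networks look in a picture, given as the dict that the camera call returned (one of the last four; its "shot" number tells which), for a name from the list of things; names that differ only in an ending like _2 or _b are one class to them, and where a whole thing is asked for, a point or a joint stands for the part that bears it (a point fixed in the world has none). Each returns a list of dicts, best first, with "p" (0 to 1); they miss things now and then, are a little off and sometimes report something else, mostly with a low value. They report only what shows in the picture. A call takes as long as a camera call. They do not tell look-alikes from the thing itself.
- look_for(label, picture): "xyz" ([x, y, z] in mm, in world coordinates, good to about 4 mm: the middle of the surface that is visible of it).
- cut_out(label, picture): "mask" (420x560 bool, what is visible of it).
The state is a dict: "time_s": time; "joint_positions": joint angles; "joint_velocities": joint speeds; "joint_efforts": joint torques, N m; "position": TCP position; "ee_rot": TCP orientation; "contact_force": force on the tool from outside, world axes, zero at the start; "moment": the same for the moment, N m; "grip_width": finger opening in mm.
Only numpy, scipy, OpenCV 4.12 (cv2) and the standard library are available. Lean on these libraries where they do the work, as an engineer would, in place of code of your own. Each camera call takes 0.05 s, during which the arm holds its last target.

## Working session

There is one attempt and no reset: what is moved stays moved. The work goes in short steps, Python scripts to look and compute and a tool call to move; the robot and the scene stay as the last step left them, time stands still between calls to the robot, and variables do not carry over. Pictures are saved under pics/ and viewed, and the job is handed in when it is done.

Besides the shell and the picture viewer there is one more tool, called after ">>>" as name(argument=value, ...) on one line, values as JSON. servo_tool: Moves the arm, as the interface text tells. Its arguments: {"type":"object","properties":{"deltas":{"type":"array"},"squeeze":{"type":"number"}},"required":["deltas"]}

```bash
ls; mkdir -p pics; cat > h.py <<'E'
import numpy as np, cv2
from cell import get_obs, read_camera, job_done, look_for, cut_out
def save(p,img): cv2.imwrite('pics/'+p+'.png', img[...,::-1])
def world(c):
    d=c['depth'];H,W=d.shape
    u,v=np.meshgrid(np.arange(W),np.arange(H))
    P=np.stack([(u-c['cx'])/c['fx']*d,(v-c['cy'])/c['fy']*d,d],-1)
    return (P-np.array(c['t']))@np.array(c['R'])
def proj(c,X):
    p=np.array(c['R'])@np.array(X)+np.array(c['t']); return c['fx']*p[0]/p[2]+c['cx'],c['fy']*p[1]/p[2]+c['cy']
E
python3 - <<'E'
from h import *
import pickle
print(get_obs())
for n in ['top','side']:
    c=read_camera(n); save(n+'0',c['img']); 
    pickle.dump(c,open(n+'0.pkl','wb'))
    for l in ['lever_c','clamp_c','bush_a_c','short_lever_c','flanged_bush_c','tray','trough','pocket','tube']:
        print(n,l,[(np.round(r['xyz']),round(r['p'],2)) for r in look_for(l,c)])
E
```

```text
pics
{'time_s': 0.0, 'joint_positions': array([-1.31163084e+00,  1.24507527e-01,  1.65166651e+00, -3.47954111e-05,
        1.36751632e+00, -8.26122801e-02]), 'joint_velocities': array([ 0.00105924,  0.00098159, -0.00066396, -0.00096055,  0.00057105,
        0.00040975]), 'joint_efforts': array([ 9.90411559e-05, -4.23614717e+01, -3.65451658e+01, -1.63785035e-04,
        6.89192384e-03,  1.48494369e-06]), 'position': array([ 217.66397577, -611.85964994,  247.05585345]), 'ee_rot': array([-1.04326271e-03,  9.85432852e-01,  1.70061737e-01, -1.09438045e-04]), 'contact_force': array([-0.17139409,  1.10790652, -0.32303037]), 'moment': array([ 0.02270029, -0.02156485,  0.00572868]), 'grip_width': 85.46008141445265}
top lever_c [(array([ 616., -243.,   15.]), 0.72)]
top clamp_c [(array([538., -72.,  31.]), 0.61)]
top bush_a_c [(array([ 296., -241.,   28.]), 0.65), (array([ 758., -328.,   23.]), 0.41)]
top short_lever_c [(array([ 431., -207.,   16.]), 0.78)]
top flanged_bush_c [(array([ 498., -351.,    7.]), 0.57)]
top tray [(array([560., 205.,   9.]), 0.96)]
top trough [(array([489., 204.,   8.]), 0.78)]
top pocket [(array([587., 273.,  13.]), 0.71)]
top tube [(array([584., 138.,   7.]), 0.71), (array([ 530., -159.,   28.]), 0.42)]
side lever_c [(array([ 617., -270.,   17.]), 0.67)]
side clamp_c [(array([539., -82.,  23.]), 0.65)]
side bush_a_c [(array([ 763., -332.,   27.]), 0.84), (array([ 520., -268.,   29.]), 0.64), (array([ 296., -254.,   19.]), 0.48)]
side short_lever_c [(array([ 432., -218.,   17.]), 0.83)]
side flanged_bush_c [(array([ 500., -356.,   14.]), 0.9)]
side tray [(array([558., 139.,  10.]), 0.96)]
side trough [(array([490., 193.,  10.]), 0.59)]
side pocket [(array([577., 276.,  12.]), 0.67)]
side tube []
```

View pics/top0.png

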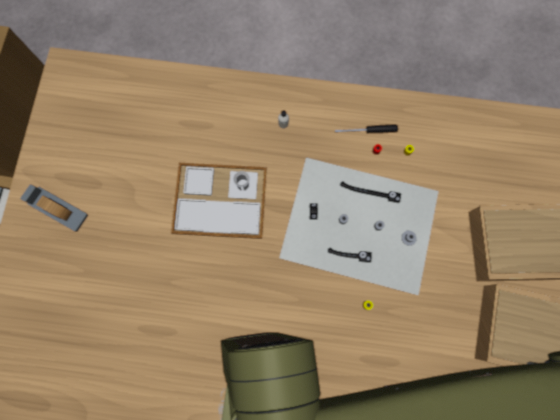

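View pics/side0.png

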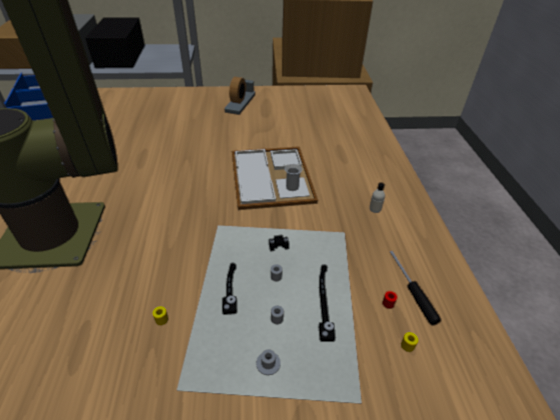

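The top view has the tray at (220,200). On the mat are the clamp (313,211), plain bushes (343,219) and (379,225), the flanged bush (409,237) with its wide ring, the long lever (370,190) and the short lever (350,256). Red and yellow decoys lie off the mat. I'll enlarge it and measure.

```bash
python3 - <<'E'
from h import *
import pickle
c=pickle.load(open('top0.pkl','rb'))
save('topcrop',cv2.resize(c['img'][150:300,165:445],None,fx=2.8,fy=2.8,interpolation=cv2.INTER_CUBIC))
W=world(c)
for n,(u,v) in dict(clamp=(313,211),b1=(343,219),b2=(379,225),fl=(409,237),lv=(370,190),tube=(242,181),mat=(330,240),tray=(183,200)).items():
    print(n,W[v-1:v+2,u-1:u+2].reshape(-1,3).round().tolist()[4], W[v-4:v+5,u-4:u+5,2].max().round(1))
Z=W[...,2]; hm=np.clip(Z*3.5,0,255).astype(np.uint8)
cv2.imwrite('pics/hm.png',cv2.resize(hm[150:300,165:445],None,fx=2.8,fy=2.8,interpolation=cv2.INTER_NEAREST))
print(c['fx'],np.array(c['R']).round(3),c['t'])
c=read_camera('wrist');save('wrist0',c['img']);print(c['fx'],c['cx'],c['cy'],np.array(c['R']).round(3),c['t'], -np.array(c['R']).T@np.array(c['t']))
E
```

```text
clamp [537.0, -68.0, 27.0] 37.7
b1 [526.0, -156.0, 19.0] 34.3
b2 [523.0, -260.0, 17.0] 37.1
fl [500.0, -347.0, 16.0] 1314.3
lv [622.0, -226.0, 17.0] 20.8
tube [602.0, 147.0, 12.0] 76.0
mat [464.0, -127.0, 2.0] 7.8
tray [522.0, 306.0, 16.0] 1314.3
463.5648295726306 [[ 0.13  -0.991  0.003]
 [-0.962 -0.127 -0.24 ]
 [ 0.239  0.028 -0.971]] [ -46.43090985  547.06610556 1218.4089804 ]
319.1424208908273 280.06059618822013 206.2258438281244 [[ 0.335 -0.942  0.   ]
 [-0.897 -0.319  0.307]
 [-0.29  -0.103 -0.952]] [-650.16681566  -39.63261648  380.25726144] [ 292.4747592  -586.01555285  374.06884981]
```

View pics/topcrop.png

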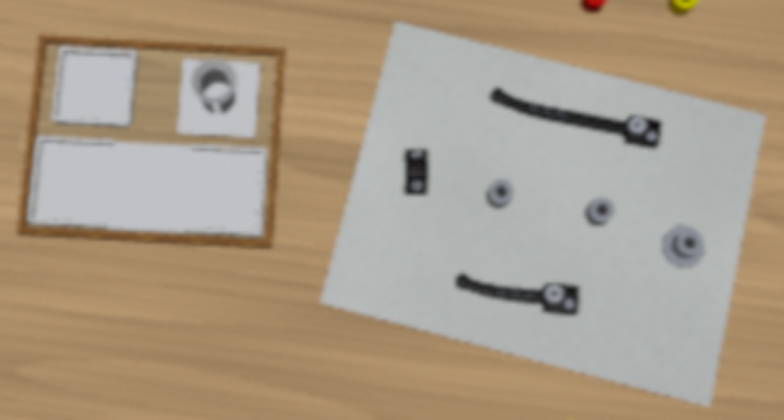

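View pics/hm.png

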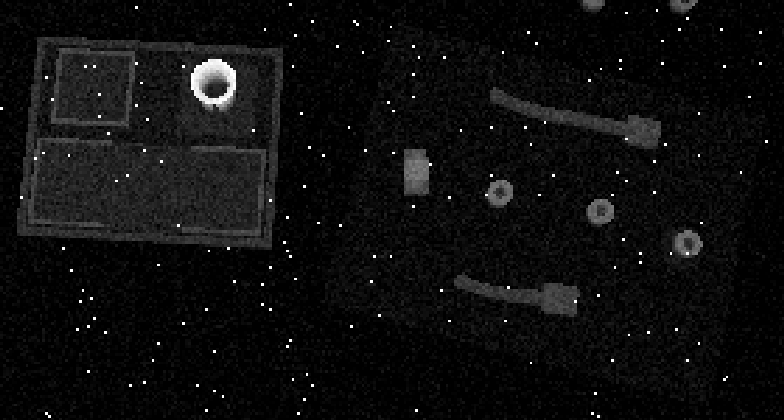

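View pics/wrist0.png

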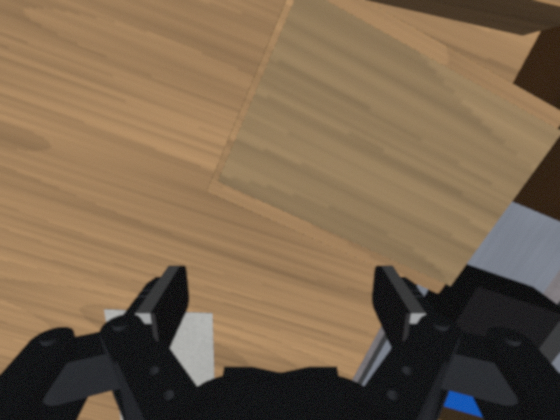

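```bash
python3 - <<'E'
from h import *
import pickle
c=pickle.load(open('top0.pkl','rb'))
W=world(c); Z=cv2.medianBlur(W[...,2].astype(np.float32),3)
P=W.reshape(-1,3)
def sel(u0,v0,u1,v1,lo,hi):
    m=np.zeros(Z.shape,bool); m[v0:v1,u0:u1]=1; m&=(Z>lo)&(Z<hi)&(abs(W[...,2]-Z)<8)
    return W[m]
X=sel(304,200,322,222,22,45); print('clamp',len(X),X.mean(0),cv2.minAreaRect(X[:,:2].astype(np.float32)))
def circ(X):
    A=np.c_[2*X[:,:2],np.ones(len(X))]; r=np.linalg.lstsq(A,(X[:,:2]**2).sum(1),rcond=None)[0]; return r[:2],np.sqrt(r[2]+r[0]**2+r[1]**2), X[:,:2].mean(0), (X[:,:2].min(0)+X[:,:2].max(0))/2, np.median(X[:,2])
for n,b in dict(b1=(335,210,353,229),b2=(370,216,388,235),fl=(400,228,420,247)).items():
    X=sel(*b,20,45); print(n,len(X),*circ(X))
X=sel(228,165,255,192,62,90); print('tube',len(X),*circ(X))
X=sel(335,176,406,206,11,30); print('lever',len(X),cv2.minAreaRect(X[:,:2].astype(np.float32)))
# blade near middle and head
ax=np.array([0.,1]); 
r=cv2.minAreaRect(X[:,:2].astype(np.float32)); bp=cv2.boxPoints(r); print(bp.round())
X=X[np.argsort(X[:,1])]
for y in range(-340,-120,12):
    s=X[(X[:,1]>=y)&(X[:,1]<y+12)]
    if len(s): print(y+6, s[:,0].min().round(1),s[:,0].max().round(1),s[:,0].mean().round(1),len(s))
# tray lip & inserts
X=sel(165,155,275,245,8,45)
r=cv2.minAreaRect(X[:,:2].astype(np.float32)); print('tray',r)
wh=c['img'].min(-1)>150
m=np.zeros(Z.shape,bool); m[155:245,165:275]=1
lab=cv2.connectedComponentsWithStats((wh&m).astype(np.uint8))
for i,s in enumerate(lab[2]):
    if i and s[4]>100:
        XX=W[(lab[1]==i)&(abs(W[...,2]-Z)<6)]; print(s, cv2.minAreaRect(XX[:,:2].astype(np.float32)))
E
```

```text
clamp 107 [537.94570909 -67.94806149  29.00523932] ((540.3245239257812, -67.69627380371094), (41.24323654174805, 22.7398738861084), 6.446796894073486)
b1 54 [ 526.25423984 -154.93114264] 10.01268954413229 [ 526.33941238 -155.19260223] [ 526.75488792 -155.18139967] 30.31273247482462
b2 56 [ 520.48646135 -257.18815848] 9.971782938552442 [ 520.00891345 -257.42346858] [ 520.56650931 -257.38003514] 28.751603232365113
fl 56 [ 499.51071577 -346.63409868] 10.035923470347383 [ 500.30924116 -346.6890742 ] [ 499.44521818 -347.61397049] 29.368579552997247
tube 113 [592.04115938 144.58983698] 19.424567886760045 [594.44575522 146.07255871] [592.45409533 144.9894982 ] 68.08070308534509
lever 354 ((616.9380493164062, -225.12249755859375), (178.14247131347656, 30.74614715576172), 86.40045166015625)
[[ 596. -313.]
 [ 627. -315.]
 [ 638. -137.]
 [ 607. -135.]]
-310 597.6 627.4 612.0 30
-298 596.8 626.2 611.2 43
-286 597.9 626.9 611.8 47
-274 604.3 620.0 612.8 20
-262 606.8 622.7 614.2 22
-250 609.0 623.8 615.9 22
-238 610.8 621.9 616.2 17
-226 609.8 624.2 618.0 18
-214 611.6 624.9 618.4 20
-202 612.6 625.2 618.6 20
-190 612.8 627.7 619.5 20
-178 614.6 628.5 621.2 19
-166 616.6 629.6 623.1 18
-154 620.5 637.1 628.3 19
-142 624.4 635.7 630.1 19
tray ((539.0421752929688, 205.07156372070312), (213.6403350830078, 260.2906188964844), 4.527527809143066)
[184 167  30  28 719] ((585.7777099609375, 272.8934631347656), (80.93375396728516, 80.01314544677734), 3.634507656097412)
[228 171  30  28 586] ((592.9517822265625, 143.71519470214844), (82.64195251464844, 81.79447174072266), 4.628650188446045)
[ 175  199   85   35 2561] ((490.38531494140625, 200.3286895751953), (93.5926513671875, 235.92990112304688), 4.0306315422058105)
```

Order will be lever, clamp, then the two bushes. First I turn so tool x lies along the lever, heading about 85°.

>>> servo_tool(deltas=[{"translation": [0.35, 0, 0], "yaw": -0.93, "gripper": 0.5}, {"translation": [0.35, 0, 0], "yaw": -0.93, "gripper": 0.5}, {"translation": [0.35, 0, 0], "yaw": -0.93, "gripper": 0.5}, {"translation": [0.35, 0, 0], "yaw": -0.93, "gripper": 0.5}, {"translation": [0.35, 0, 0], "yaw": -0.93, "gripper": 0.5}, {"translation": [0.35, 0, 0], "yaw": -0.93, "gripper": 0.5}, {"translation": [0.35, 0, 0], "yaw": -0.96, "gripper": 0.5}])

```text
time_s: 1.92
position: [406.9, -405.7, 248.4]
ee_rot: [0.0, 0.735, 0.678, 0.0]
contact_force: [0.9, 0.7, 1.4]
grip_width: 43.2
```

```bash
cat >> h.py <<'E'
from scipy.spatial.transform import Rotation as Ro
def to(x,y,z=None,head=None):
    "needed shift in tool units (at current heading) and yaw units"
    o=get_obs(); p=o['position']; R=Ro.from_quat(o['ee_rot'],scalar_first=True).as_matrix()
    h=np.degrees(np.arctan2(R[1,0],R[0,0])); d=np.array([x-p[0],y-p[1],(z-p[2]) if z is not None else 0])
    print('t',round(o['time_s'],2),'pos',p.round(1),'head',h.round(1),'tilt',R[:,2].round(4),'F',o['contact_force'].round(1),'w',round(o['grip_width'],1))
    print('shift units',(R.T@d/120).round(3),'yaw units',None if head is None else round(((h-head+180)%360-180)/10,3))
E
python3 -c "
from h import *
to(617.5,-225,150,85)"
```

```text
t 1.93 pos [ 406.9 -405.7  248.4] head 85.3 tilt [ 2.e-04 -1.e-04 -1.e+00] F [0.9 0.7 1.4] w 43.2
shift units [1.644 1.626 0.82 ] yaw units 0.032
```

>>> servo_tool(deltas=[{"translation": [0.4, 0.4, 0], "yaw": 0.03, "gripper": 0.6}, {"translation": [0.4, 0.4, 0], "yaw": 0, "gripper": 0.6}, {"translation": [0.4, 0.4, 0], "yaw": 0, "gripper": 0.6}, {"translation": [0.4, 0.4, 0.1], "yaw": 0, "gripper": 0.6}, {"translation": [0.04, 0.03, 0.1], "yaw": 0, "gripper": 0.6}, {"translation": [0, 0, 0], "yaw": 0, "gripper": 0.6}])

```text
time_s: 2.68
position: [601.1, -242.6, 223.6]
ee_rot: [-0.001, 0.739, 0.674, -0.001]
contact_force: [-0.5, -0.7, -0.1]
grip_width: 34.1
```

```bash
python3 - <<'E'
from h import *
to(617.5,-225,150,85)
c=read_camera('wrist'); im=c['img'].copy()
W=world(c); Z=W[...,2]
m=(Z>11)&(Z<30)&(abs(W[...,0]-617)<30)&(abs(W[...,1]+225)<110)
X=W[m]; print(len(X), X.mean(0))
r=cv2.minAreaRect(X[:,:2].astype(np.float32)); print(r)
for y in range(-330,-120,12):
    s=X[(X[:,1]>=y)&(X[:,1]<y+12)]
    if len(s)>5: print(y+6,*np.percentile(s[:,0],[2,98]).round(1),s[:,0].mean().round(1),np.median(s[:,2]).round(1),len(s))
im[m]=im[m]//2+np.array([0,100,0],np.uint8)
save('w1',im); save('w1r',c['img'])
for l in ['lever_c','bush_a_c','clamp_c']: print(l,[(np.round(q['xyz'],1),round(q['p'],2)) for q in look_for(l,c)])
E
```

```text
t 2.67 pos [ 601.1 -242.6  223.6] head 84.7 tilt [-0.0031  0.0011 -1.    ] F [-0.5 -0.7 -0.1] w 34.1
shift units [0.158 0.125 0.613] yaw units -0.025
2641 [ 619.34472906 -234.30183138   17.38243131]
((620.0101318359375, -227.4580078125), (178.31846618652344, 29.48630142211914), 84.97087860107422)
-312 598.3 627.4 613.4 18.9 206
-300 598.9 628.0 613.2 19.3 268
-288 600.1 628.6 614.4 19.1 306
-276 603.9 622.1 614.5 16.7 149
-264 609.6 623.1 616.2 16.8 138
-252 610.5 623.9 617.2 16.8 140
-240 611.5 624.7 618.2 16.8 140
-228 612.3 625.5 618.8 17.2 148
-216 612.5 626.4 619.4 17.0 162
-204 613.5 627.2 620.3 16.9 164
-192 614.4 628.1 621.3 16.8 162
-180 616.4 630.0 623.2 17.0 157
-168 618.7 632.0 625.5 16.8 166
-156 622.4 637.6 629.6 17.0 170
-144 625.6 640.0 632.9 16.9 165
lever_c [(array([ 618.5, -237.9,   19.2]), 0.91)]
bush_a_c [(array([ 303.5, -244.2,   18.3]), 0.87), (array([ 755.9, -325.8,   21.1]), 0.84), (array([ 748.1, -237.9,   26.2]), 0.66), (array([ 525.4, -258. ,   32.6]), 0.65)]
clamp_c [(array([541.1, -76.7,  24. ]), 0.59)]
```

View pics/w1.png

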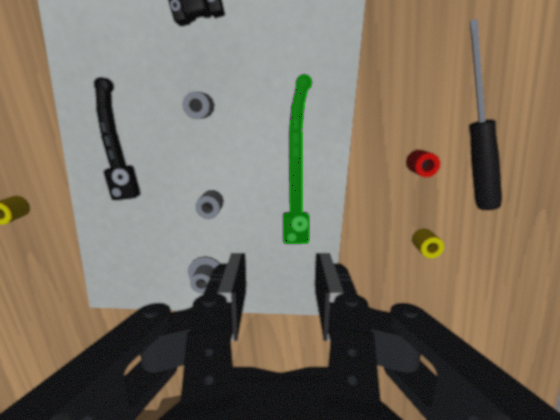

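>>> servo_tool(deltas=[{"translation": [0.143, 0.133, 0.2], "yaw": -0.13, "gripper": 0.6}, {"translation": [0, 0, 0.4], "yaw": 0, "gripper": 0.6}, {"translation": [0, 0, 0.4], "yaw": 0, "gripper": 0.6}, {"translation": [0, 0, 0.3], "yaw": 0, "gripper": 0.6}, {"translation": [0, 0, 0], "yaw": 0, "gripper": 0.6}, {"translation": [0, 0, 0], "yaw": 0, "gripper": 0.6}])

```text
time_s: 3.62
position: [620.1, -228.8, 71.7]
ee_rot: [0.001, 0.732, 0.682, 0.001]
contact_force: [0.1, -0.6, 0.1]
grip_width: 34.5
```

```bash
python3 - <<'E'
from h import *
to(618.5,-227,23,86)
c=read_camera('wrist'); save('w2',c['img'])
E
```

```text
t 3.62 pos [ 620.1 -228.8   71.7] head 85.9 tilt [ 0.0029 -0.0013 -1.    ] F [ 0.1 -0.6  0.1] w 34.5
shift units [ 0.015 -0.016  0.406] yaw units -0.008
```

View pics/w2.png

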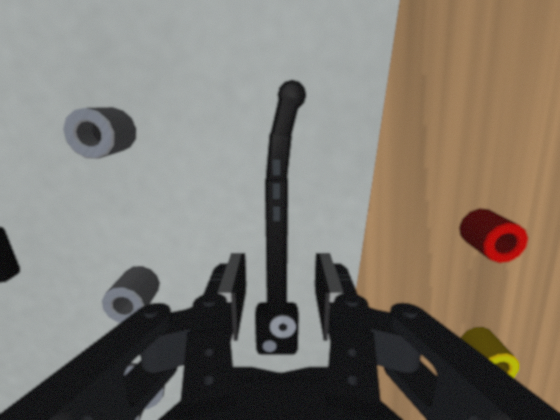

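The long lever (head at (277,328), tip at (291,94)) is centred between the fingers at columns 240 and 320. I'll descend and grip.

>>> servo_tool(deltas=[{"translation": [0.015, -0.015, 0.2], "yaw": 0, "gripper": 0.6}, {"translation": [0, 0, 0.2], "yaw": 0, "gripper": 0.6}, {"translation": [0, 0, 0], "yaw": 0, "gripper": 0.6}, {"translation": [0, 0, 0], "yaw": 0, "gripper": 1}, {"translation": [0, 0, 0], "yaw": 0, "gripper": 1}, {"translation": [0, 0, 0], "yaw": 0, "gripper": 1}, {"translation": [0, 0, 0], "yaw": 0, "gripper": 1}, {"translation": [0, 0, 0], "yaw": 0, "gripper": 1}], squeeze=60)

```text
time_s: 4.68
position: [619.2, -226.5, 24.2]
ee_rot: [0.002, 0.731, 0.682, 0.001]
contact_force: [-0.2, 0.5, 5.7]
grip_width: 11.7
```

```bash
python3 - <<'E'
from h import *
to(618.5,-227,23,86)
E
```

```text
t 4.67 pos [ 619.2 -226.5   24.2] head 86.0 tilt [ 0.0038 -0.0018 -1.    ] F [-0.2  0.5  5.7] w 11.7
shift units [-0.005 -0.006  0.01 ] yaw units -0.001
```

>>> servo_tool(deltas=[{"translation": [0, 0, -0.1], "yaw": 0, "gripper": 1}, {"translation": [0, 0, -0.3], "yaw": 0, "gripper": 1}, {"translation": [0, 0, -0.3], "yaw": 0, "gripper": 1}, {"translation": [0, 0, 0], "yaw": 0, "gripper": 1}, {"translation": [0, 0, 0], "yaw": 0, "gripper": 1}])

```text
time_s: 5.3
position: [616.8, -225.3, 104.5]
ee_rot: [-0.001, 0.731, 0.682, -0.0]
contact_force: [0.9, 0.6, -2.3]
grip_width: 12.0
```

```bash
python3 - <<'E'
from h import *
to(490.3,201,100,94)
c=read_camera('wrist'); save('w3',c['img'])
E
```

```text
t 5.3 pos [ 616.8 -225.3  104.5] head 86.0 tilt [-1.4e-03  7.0e-04 -1.0e+00] F [ 0.9  0.6 -2.3] w 12.0
shift units [ 3.47  -1.3    0.042] yaw units -0.801
```

View pics/w3.png

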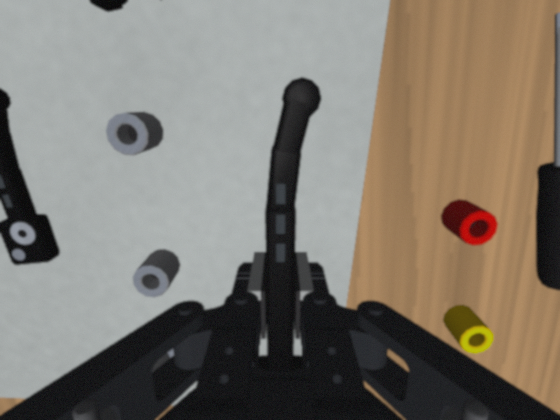

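>>> servo_tool(deltas=[{"translation": [0.3, -0.1, -0.05], "yaw": 0, "gripper": 1}, {"translation": [0.42, -0.16, -0.05], "yaw": 0, "gripper": 1}, {"translation": [0.42, -0.16, 0], "yaw": 0, "gripper": 1}, {"translation": [0.42, -0.16, 0], "yaw": 0, "gripper": 1}, {"translation": [0.42, -0.16, 0], "yaw": 0, "gripper": 1}, {"translation": [0.42, -0.16, 0], "yaw": 0, "gripper": 1}, {"translation": [0.42, -0.16, 0], "yaw": 0, "gripper": 1}, {"translation": [0.42, -0.16, 0], "yaw": 0, "gripper": 1}, {"translation": [0.23, -0.08, 0], "yaw": 0, "gripper": 1}, {"translation": [0, 0, 0], "yaw": -0.4, "gripper": 1}, {"translation": [0, 0, 0], "yaw": -0.4, "gripper": 1}, {"translation": [0, 0, 0], "yaw": 0, "gripper": 1}])

```text
time_s: 6.85
position: [489.8, 200.4, 115.6]
ee_rot: [-0.001, 0.682, 0.731, -0.001]
contact_force: [-0.0, -0.4, -1.7]
grip_width: 11.9
```

```bash
python3 - <<'E'
from h import *
to(490.3,201,33,94)
c=read_camera('wrist'); save('w4',c['img'])
W=world(c)
for l in ['trough','pocket','tube']:
    for q in cut_out(l,c)[:1]:
        X=W[q['mask']&(W[...,2]<100)&(W[...,2]>5)]; print(l,q['p'],cv2.minAreaRect(X[:,:2].astype(np.float32)))
E
```

```text
t 6.85 pos [489.8 200.4 115.6] head 94.0 tilt [-0.0033 -0.001  -1.    ] F [-0.  -0.4 -1.7] w 11.9
shift units [0.005 0.006 0.688] yaw units -0.005
trough 0.7 ((488.7530212402344, 199.45993041992188), (95.60053253173828, 238.60430908203125), 4.3020734786987305)
pocket 0.83 ((588.6067504882812, 271.5566101074219), (86.76444244384766, 83.24527740478516), 4.374757289886475)
tube 0.69 ((593.0953979492188, 151.27932739257812), (82.99126434326172, 62.35932159423828), 4.244956970214844)
```

View pics/w4.png

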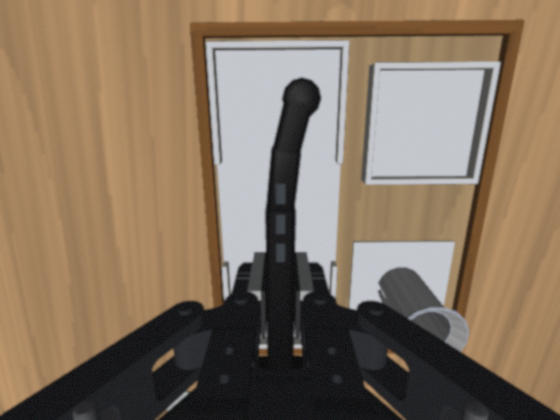

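>>> servo_tool(deltas=[{"translation": [0, 0, 0.25], "yaw": 0, "gripper": 1}, {"translation": [0, 0, 0.25], "yaw": 0, "gripper": 1}, {"translation": [0, 0, 0.14], "yaw": 0, "gripper": 1}, {"translation": [0, 0, 0.02], "yaw": 0, "gripper": 1}, {"translation": [0, 0, 0], "yaw": 0, "gripper": 1}, {"translation": [0, 0, 0], "yaw": 0, "gripper": 1}])

```text
time_s: 7.8
position: [492.1, 200.9, 39.6]
ee_rot: [0.001, 0.682, 0.731, 0.001]
contact_force: [0.2, -1.0, -1.6]
grip_width: 12.1
```

>>> servo_tool(deltas=[{"translation": [0, 0, 0.01], "yaw": 0, "gripper": 1}, {"translation": [0, 0, 0.01], "yaw": 0, "gripper": 1}, {"translation": [0, 0, 0], "yaw": 0, "gripper": 1}])

```text
time_s: 8.18
position: [491.0, 200.6, 35.8]
ee_rot: [-0.0, 0.682, 0.731, -0.0]
contact_force: [-0.0, 0.1, -1.8]
grip_width: 12.3
```

>>> servo_tool(deltas=[{"translation": [0, 0, 0.015], "yaw": 0, "gripper": 1}, {"translation": [0, 0, 0.01], "yaw": 0, "gripper": 1}, {"translation": [0, 0, 0], "yaw": 0, "gripper": 1}, {"translation": [0, 0, 0], "yaw": 0, "gripper": 1}])

```text
time_s: 8.68
position: [491.0, 200.6, 32.8]
ee_rot: [-0.0, 0.682, 0.731, -0.0]
contact_force: [-0.5, 0.0, -1.2]
grip_width: 12.0
```

>>> servo_tool(deltas=[{"translation": [0, 0, 0.007], "yaw": 0, "gripper": 1}, {"translation": [0, 0, 0.007], "yaw": 0, "gripper": 1}, {"translation": [0, 0, 0], "yaw": 0, "gripper": 1}, {"translation": [0, 0, 0], "yaw": 0, "gripper": 1}])

```text
time_s: 9.18
position: [491.1, 200.6, 31.2]
ee_rot: [0.0, 0.682, 0.731, 0.0]
contact_force: [0.3, -0.4, -1.0]
grip_width: 12.0
```

>>> servo_tool(deltas=[{"translation": [0, 0, 0.008], "yaw": 0, "gripper": 1}, {"translation": [0, 0, 0], "yaw": 0, "gripper": 1}, {"translation": [0, 0, 0], "yaw": 0, "gripper": 1}])

```text
time_s: 9.55
position: [491.1, 200.6, 31.2]
ee_rot: [-0.0, 0.682, 0.731, -0.0]
contact_force: [-3.6, -1.4, 6.5]
grip_width: 11.9
```

Contact at 31.2 mm, which is the predicted floor height. I'll release.

>>> servo_tool(deltas=[{"translation": [0, 0, 0], "yaw": 0, "gripper": 0.75}, {"translation": [0, 0, 0], "yaw": 0, "gripper": 0.6}, {"translation": [0, 0, 0], "yaw": 0, "gripper": 0.6}, {"translation": [0, 0, 0], "yaw": 0, "gripper": 0.6}, {"translation": [0, 0, -0.1], "yaw": 0, "gripper": 0.6}, {"translation": [0, 0, -0.3], "yaw": 0, "gripper": 0.6}, {"translation": [0, 0, -0.3], "yaw": 0, "gripper": 0.6}, {"translation": [0, 0, -0.3], "yaw": 0, "gripper": 0.6}, {"translation": [0, 0, -0.3], "yaw": 0, "gripper": 0.6}, {"translation": [0, 0, 0], "yaw": 0, "gripper": 0.6}, {"translation": [0, 0, 0], "yaw": 0, "gripper": 0.6}])

```text
time_s: 10.92
position: [490.7, 200.5, 185.9]
ee_rot: [-0.0, 0.682, 0.731, -0.0]
contact_force: [-0.5, -0.5, -1.0]
grip_width: 34.6
```

```bash
python3 - <<'E'
from h import *
to(539,-69,150,6)
c=read_camera('wrist'); save('w5',c['img'])
W=world(c); Z=W[...,2]
m=(c['img'].max(-1)<70)&(abs(W[...,0]-490)<40)&(abs(W[...,1]-201)<112)&(Z<45)&(Z>5)
print(cv2.minAreaRect(W[m][:,:2].astype(np.float32)), np.percentile(Z[m],[5,50,95]))
# tube mouth
m=(Z>60)&(Z<85)&(np.hypot(W[...,0]-592,W[...,1]-145)<35); X=W[m]; print(len(X), np.median(X,0))
m=(Z>70)&(Z<80)&(np.hypot(W[...,0]-592,W[...,1]-145)<35); X=W[m]; print(len(X),cv2.minEnclosingCircle(X[:,:2].astype(np.float32)))
E
```

```text
t 10.93 pos [490.7 200.5 185.9] head 94.0 tilt [-4.e-04 -1.e-04 -1.e+00] F [-0.5 -0.5 -1. ] w 34.6
shift units [-2.269  0.246  0.299] yaw units 8.799
((492.1520690917969, 200.0093994140625), (27.188154220581055, 175.22377014160156), 3.500098466873169) [22.764554   24.30982773 26.54837946]
1347 [598.40421795 135.55407382  68.58614946]
497 ((592.4630126953125, 141.85250854492188), 23.657670974731445)
```

View pics/w5.png

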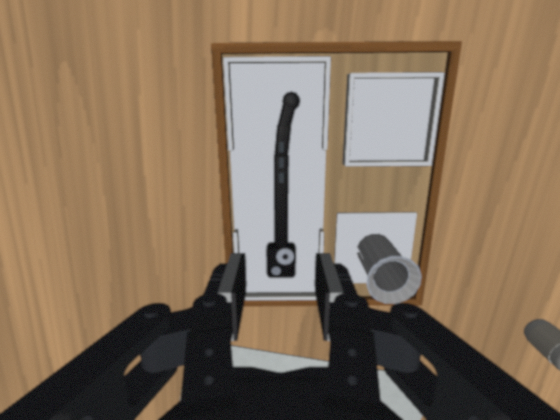

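The lever lies flat in the trough, head at (280,260) and tip at (291,100). The clamp is next.

>>> servo_tool(deltas=[{"translation": [-0.3, 0.05, 0], "yaw": 0, "gripper": 0.5}, {"translation": [-0.49, 0.05, 0], "yaw": 0, "gripper": 0.5}, {"translation": [-0.49, 0.05, 0], "yaw": 0, "gripper": 0.5}, {"translation": [-0.49, 0.05, 0], "yaw": 0, "gripper": 0.5}, {"translation": [-0.49, 0.05, 0], "yaw": 0, "gripper": 0.5}, {"translation": [0, 0, 0], "yaw": 0.9, "gripper": 0.5}, {"translation": [0, 0, 0], "yaw": 0.98, "gripper": 0.5}, {"translation": [0, 0, 0], "yaw": 0.98, "gripper": 0.5}, {"translation": [0, 0, 0], "yaw": 0.98, "gripper": 0.5}, {"translation": [0, 0, 0], "yaw": 0.98, "gripper": 0.5}, {"translation": [0, 0, 0], "yaw": 0.98, "gripper": 0.5}, {"translation": [0, 0, 0], "yaw": 0.98, "gripper": 0.5}])

```text
time_s: 12.48
position: [538.7, -67.6, 184.0]
ee_rot: [-0.001, 0.975, 0.224, -0.002]
contact_force: [0.6, 0.2, -0.1]
grip_width: 42.8
```

>>> servo_tool(deltas=[{"translation": [0, 0, 0], "yaw": 0.98, "gripper": 0.5}, {"translation": [0, 0, 0], "yaw": 0.98, "gripper": 0.5}, {"translation": [-0.3, 0, 0], "yaw": 0, "gripper": 0.5}, {"translation": [0, 0, 0], "yaw": 0, "gripper": 0.5}, {"translation": [0, 0, 0], "yaw": 0, "gripper": 0.5}])

```text
time_s: 13.1
position: [504.0, -71.9, 185.3]
ee_rot: [-0.0, 0.998, 0.057, -0.0]
contact_force: [0.5, 0.7, -1.2]
grip_width: 43.0
```

```bash
python3 - <<'E'
from h import *
to(539,-69,150,6)
c=read_camera('wrist'); save('w6',c['img'])
W=world(c); Z=W[...,2]
m=(Z>22)&(Z<40)&(abs(W[...,0]-539)<40)&(abs(W[...,1]+70)<35)
X=W[m]; print(len(X),X.mean(0),cv2.minAreaRect(X[:,:2].astype(np.float32)))
m=m&(Z>30); X=W[m]; print(len(X),X.mean(0),cv2.minAreaRect(X[:,:2].astype(np.float32)))
def circ(X):
    A=np.c_[2*X[:,:2],np.ones(len(X))]; r=np.linalg.lstsq(A,(X[:,:2]**2).sum(1),rcond=None)[0]; return r[:2]
for b in [(526,-156),(521,-257),(499.5,-347)]:
    m=(Z>26)&(Z<36)&(np.hypot(W[...,0]-b[0],W[...,1]-b[1])<22); X=W[m]
    if len(X)>20: print(b,len(X),circ(X),cv2.minEnclosingCircle(X[:,:2].astype(np.float32)))
E
```

```text
t 13.1 pos [504.  -71.9 185.3] head 6.6 tilt [-1.e-03  4.e-04 -1.e+00] F [ 0.5  0.7 -1.2] w 43.0
shift units [0.293 0.01  0.294] yaw units 0.057
1270 [540.61098015 -71.15972137  28.71433987] ((539.3757934570312, -71.39495086669922), (44.518310546875, 23.493432998657227), 7.480090618133545)
656 [539.67078281 -71.3128156   32.63703363] ((539.2508544921875, -71.31644439697266), (22.188983917236328, 23.024892807006836), 6.90693998336792)
(526, -156) 525 [ 527.51497851 -157.88484851] ((527.2474975585938, -158.3580780029297), 13.085355758666992)
(521, -257) 560 [ 522.06026622 -260.00640418] ((521.4977416992188, -260.4151306152344), 13.608583450317383)
(499.5, -347) 62 [ 498.91035413 -347.46045406] ((496.48724365234375, -342.468505859375), 9.1416597366333)
```

View pics/w6.png

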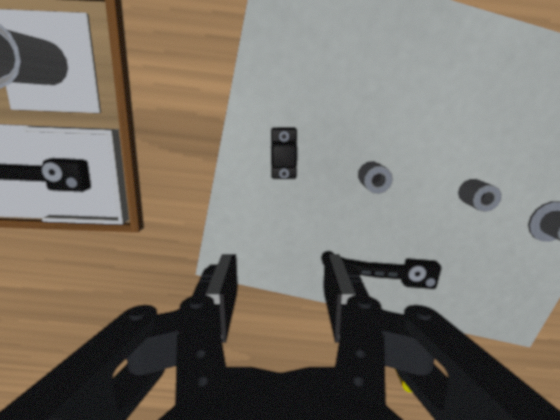

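>>> servo_tool(deltas=[{"translation": [0.294, 0.02, 0], "yaw": 0.0, "gripper": 0.5}, {"translation": [0, 0, 0.3], "yaw": 0, "gripper": 0.5}, {"translation": [0, 0, 0.4], "yaw": 0, "gripper": 0.5}, {"translation": [0, 0, 0.2], "yaw": 0, "gripper": 0.5}, {"translation": [0, 0, 0], "yaw": 0, "gripper": 0.5}, {"translation": [0, 0, 0], "yaw": 0, "gripper": 0.5}])

```text
time_s: 13.9
position: [540.6, -70.5, 79.4]
ee_rot: [0.0, 0.998, 0.058, 0.001]
contact_force: [0.3, 0.6, -0.3]
grip_width: 42.6
```

```bash
python3 - <<'E'
from h import *
to(539.3,-71,27,7)
c=read_camera('wrist'); save('w7',c['img'])
E
```

```text
t 13.9 pos [540.6 -70.5  79.4] head 6.6 tilt [ 1.9e-03 -4.0e-04 -1.0e+00] F [ 0.3  0.6 -0.3] w 42.6
shift units [-0.012  0.003  0.437] yaw units -0.041
```

View pics/w7.png

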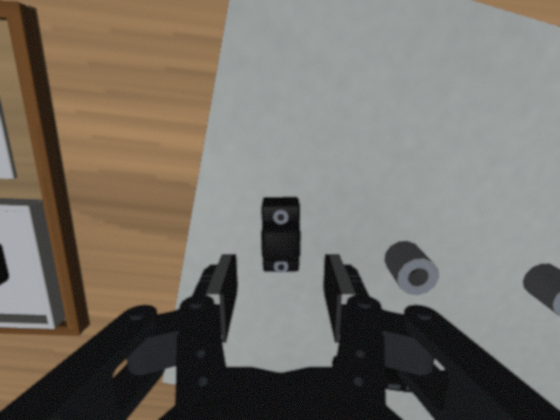

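The clamp is centred at column 281 between the fingers at 235 and 328. I'll descend and grip.

>>> servo_tool(deltas=[{"translation": [-0.01, 0, 0.2], "yaw": -0.04, "gripper": 0.5}, {"translation": [0, 0, 0.2], "yaw": 0, "gripper": 0.5}, {"translation": [0, 0, 0.03], "yaw": 0, "gripper": 0.5}, {"translation": [0, 0, 0], "yaw": 0, "gripper": 0.5}, {"translation": [0, 0, 0], "yaw": 0, "gripper": 0.5}, {"translation": [0, 0, 0], "yaw": 0, "gripper": 1}, {"translation": [0, 0, 0], "yaw": 0, "gripper": 1}, {"translation": [0, 0, 0], "yaw": 0, "gripper": 1}, {"translation": [0, 0, 0], "yaw": 0, "gripper": 1}, {"translation": [0, 0, 0], "yaw": 0, "gripper": 1}], squeeze=50)

```text
time_s: 15.2
position: [539.2, -70.7, 27.8]
ee_rot: [0.0, 0.998, 0.061, 0.001]
contact_force: [0.6, 0.9, 5.6]
grip_width: 22.9
```

>>> servo_tool(deltas=[{"translation": [0, 0, -0.1], "yaw": 0, "gripper": 1}, {"translation": [0, 0, -0.3], "yaw": 0, "gripper": 1}, {"translation": [0, 0, -0.4], "yaw": 0, "gripper": 1}, {"translation": [0, 0, -0.2], "yaw": 0, "gripper": 1}, {"translation": [0, 0, 0], "yaw": 0, "gripper": 1}, {"translation": [0, 0, 0], "yaw": 0, "gripper": 1}])

```text
time_s: 15.95
position: [537.2, -70.2, 145.1]
ee_rot: [-0.0, 0.998, 0.061, -0.001]
contact_force: [0.7, -0.2, -1.2]
grip_width: 23.2
```

```bash
python3 - <<'E'
from h import *
to(587.5,272.3,140,4)
c=read_camera('wrist'); save('w8',c['img'])
E
```

```text
t 15.95 pos [537.2 -70.2 145.1] head 7.0 tilt [-2.4e-03  6.0e-04 -1.0e+00] F [ 0.7 -0.2 -1.2] w 23.2
shift units [ 0.763 -2.782  0.043] yaw units 0.298
```

View pics/w8.png

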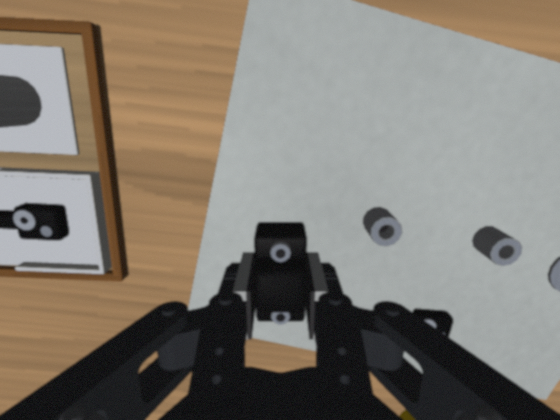

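>>> servo_tool(deltas=[{"translation": [0.1, -0.3, 0], "yaw": 0, "gripper": 1}, {"translation": [0.11, -0.42, 0], "yaw": 0, "gripper": 1}, {"translation": [0.11, -0.42, 0], "yaw": 0, "gripper": 1}, {"translation": [0.11, -0.42, 0], "yaw": 0, "gripper": 1}, {"translation": [0.11, -0.42, 0], "yaw": 0, "gripper": 1}, {"translation": [0.11, -0.42, 0], "yaw": 0, "gripper": 1}, {"translation": [0.11, -0.38, 0], "yaw": 0.15, "gripper": 1}, {"translation": [0, 0, 0], "yaw": 0.15, "gripper": 1}, {"translation": [0, 0, 0], "yaw": 0, "gripper": 1}, {"translation": [0, 0, 0], "yaw": 0, "gripper": 1}])

```text
time_s: 17.25
position: [587.7, 270.4, 145.7]
ee_rot: [0.0, 0.999, 0.034, -0.001]
contact_force: [-0.3, 0.2, -1.7]
grip_width: 23.3
```

```bash
python3 - <<'E'
from h import *
to(587.5,272.3,34.8,4)
c=read_camera('wrist'); save('w9',c['img'])
W=world(c)
for l in ['pocket','tube']:
    for q in cut_out(l,c)[:1]:
        X=W[q['mask']&(W[...,2]<30)&(W[...,2]>5)]; print(l,q['p'],cv2.minAreaRect(X[:,:2].astype(np.float32)))
E
```

```text
t 17.25 pos [587.7 270.4 145.7] head 3.9 tilt [-1.5e-03 -8.0e-04 -1.0e+00] F [-0.3  0.2 -1.7] w 23.3
shift units [ 0.    -0.016  0.924] yaw units -0.008
pocket 0.69 ((585.8325805664062, 270.1481628417969), (80.28279113769531, 84.6888656616211), 5.0605316162109375)
tube 0.92 ((590.720458984375, 129.1717529296875), (85.18024444580078, 106.00470733642578), 4.329803466796875)
```

View pics/w9.png

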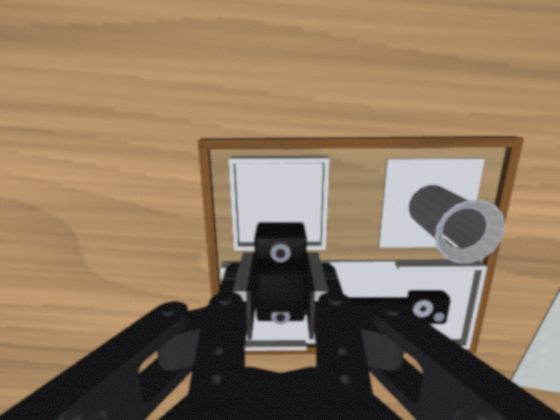

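>>> servo_tool(deltas=[{"translation": [0, -0.01, 0.3], "yaw": 0, "gripper": 1}, {"translation": [0, 0, 0.35], "yaw": 0, "gripper": 1}, {"translation": [0, 0, 0.18], "yaw": 0, "gripper": 1}, {"translation": [0, 0, 0.05], "yaw": 0, "gripper": 1}, {"translation": [0, 0, 0], "yaw": 0, "gripper": 1}, {"translation": [0, 0, 0], "yaw": 0, "gripper": 1}, {"translation": [0, 0, 0], "yaw": 0, "gripper": 1}])

```text
time_s: 18.27
position: [589.0, 273.4, 42.6]
ee_rot: [-0.0, 0.999, 0.035, 0.001]
contact_force: [-0.5, -0.1, -1.7]
grip_width: 23.4
```

>>> servo_tool(deltas=[{"translation": [0, 0, 0.01], "yaw": 0, "gripper": 1}, {"translation": [0, 0, 0.01], "yaw": 0, "gripper": 1}, {"translation": [0, 0, 0], "yaw": 0, "gripper": 1}, {"translation": [0, 0, 0], "yaw": 0, "gripper": 1}])

```text
time_s: 18.77
position: [588.0, 272.9, 38.5]
ee_rot: [0.0, 0.999, 0.035, -0.0]
contact_force: [-0.3, 0.1, -0.3]
grip_width: 23.0
```

>>> servo_tool(deltas=[{"translation": [0, 0, 0.01], "yaw": 0, "gripper": 1}, {"translation": [0, 0, 0.01], "yaw": 0, "gripper": 1}, {"translation": [0, 0, 0], "yaw": 0, "gripper": 1}, {"translation": [0, 0, 0], "yaw": 0, "gripper": 1}])

```text
time_s: 19.27
position: [588.1, 273.0, 36.2]
ee_rot: [-0.0, 0.999, 0.035, -0.0]
contact_force: [0.2, 0.5, -0.6]
grip_width: 22.9
```

>>> servo_tool(deltas=[{"translation": [0, 0, 0.007], "yaw": 0, "gripper": 1}, {"translation": [0, 0, 0], "yaw": 0, "gripper": 1}, {"translation": [0, 0, 0], "yaw": 0, "gripper": 1}])

```text
time_s: 19.65
position: [588.1, 273.0, 35.4]
ee_rot: [0.0, 0.999, 0.035, 0.0]
contact_force: [-0.3, -0.1, -0.5]
grip_width: 22.9
```

>>> servo_tool(deltas=[{"translation": [0, 0, 0.006], "yaw": 0, "gripper": 1}, {"translation": [0, 0, 0], "yaw": 0, "gripper": 1}, {"translation": [0, 0, 0], "yaw": 0, "gripper": 1}])

```text
time_s: 20.02
position: [588.2, 273.0, 34.9]
ee_rot: [-0.0, 0.999, 0.035, 0.0]
contact_force: [-0.9, -0.5, 2.2]
grip_width: 23.0
```

>>> servo_tool(deltas=[{"translation": [0, 0, 0.003], "yaw": 0, "gripper": 1}, {"translation": [0, 0, 0], "yaw": 0, "gripper": 0.68}, {"translation": [0, 0, 0], "yaw": 0, "gripper": 0.65}, {"translation": [0, 0, 0], "yaw": 0, "gripper": 0.65}, {"translation": [0, 0, 0], "yaw": 0, "gripper": 0.65}, {"translation": [0, 0, -0.1], "yaw": 0, "gripper": 0.65}, {"translation": [0, 0, -0.3], "yaw": 0, "gripper": 0.65}, {"translation": [0, 0, -0.4], "yaw": 0, "gripper": 0.5}, {"translation": [0, 0, -0.4], "yaw": 0, "gripper": 0.5}, {"translation": [0, 0, 0], "yaw": 0, "gripper": 0.5}, {"translation": [0, 0, 0], "yaw": 0, "gripper": 0.5}])

```text
time_s: 21.4
position: [588.0, 272.9, 178.7]
ee_rot: [-0.0, 0.999, 0.035, 0.0]
contact_force: [0.6, -0.6, -0.8]
grip_width: 42.7
```

```bash
python3 - <<'E'
from h import *
to(527.3,-157.5,170,4)
c=read_camera('wrist'); save('w10',c['img'])
W=world(c);Z=W[...,2]
m=(c['img'].max(-1)<70)&(abs(W[...,0]-587)<36)&(abs(W[...,1]-272)<36)&(Z<50)&(Z>5)
X=W[m]; print(X.mean(0),cv2.minAreaRect(X[:,:2].astype(np.float32)), np.percentile(Z[m],[5,50,95]))
m=(Z>70)&(Z<80)&(np.hypot(W[...,0]-592,W[...,1]-145)<35); X=W[m]; print(len(X),cv2.minEnclosingCircle(X[:,:2].astype(np.float32)))
E
```

```text
t 21.4 pos [588.  272.9 178.7] head 4.0 tilt [ 5.e-04  2.e-04 -1.e+00] F [ 0.6 -0.6 -0.8] w 42.7
shift units [-0.754  3.543  0.072] yaw units -0.002
[593.21740233 273.33193718  35.50279719] ((589.6273803710938, 273.104736328125), (43.8256950378418, 21.28691864013672), 4.134634017944336) [27.39845387 38.89663847 40.89572134]
646 ((592.0235595703125, 141.69078063964844), 23.800567626953125)
```

View pics/w10.png

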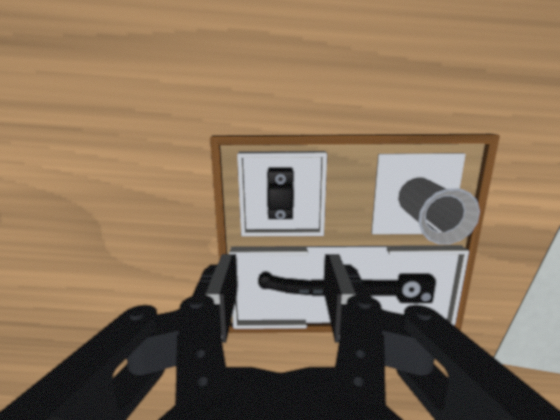

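The clamp stands upright in the pocket, at (281,193) with its top at about 40. The plain-bush candidates in the earlier top view are (343,219) and (379,225). The one at (409,237) has the wide flange ring, and the red and yellow ones are off the mat. I'll go to the nearest bush and confirm it in a crop.

>>> servo_tool(deltas=[{"translation": [-0.1, 0.34, 0], "yaw": 0, "gripper": 0.5}, {"translation": [-0.1, 0.46, 0], "yaw": 0, "gripper": 0.5}, {"translation": [-0.1, 0.46, 0], "yaw": 0, "gripper": 0.5}, {"translation": [-0.1, 0.46, 0], "yaw": 0, "gripper": 0.5}, {"translation": [-0.1, 0.46, 0], "yaw": 0, "gripper": 0.5}, {"translation": [-0.1, 0.46, 0], "yaw": 0, "gripper": 0.5}, {"translation": [-0.1, 0.46, 0], "yaw": 0, "gripper": 0.5}, {"translation": [-0.05, 0.44, 0], "yaw": 0, "gripper": 0.5}, {"translation": [0, 0, 0.2], "yaw": 0, "gripper": 0.5}, {"translation": [0, 0, 0.2], "yaw": 0, "gripper": 0.5}, {"translation": [0, 0, 0], "yaw": 0, "gripper": 0.5}, {"translation": [0, 0, 0], "yaw": 0, "gripper": 0.5}])

```text
time_s: 22.95
position: [527.7, -156.9, 130.1]
ee_rot: [-0.0, 0.999, 0.035, -0.0]
contact_force: [0.3, 1.1, -0.1]
grip_width: 43.0
```

```bash
cat >> h.py <<'E'
def bush(c,b):
    W=world(c);Z=W[...,2]
    m=(Z>26)&(Z<36)&(np.hypot(W[...,0]-b[0],W[...,1]-b[1])<22); X=W[m][:,:2]
    A=np.c_[2*X,np.ones(len(X))]; r=np.linalg.lstsq(A,(X**2).sum(1),rcond=None)[0]
    print(b,len(X),r[:2].round(1),cv2.minEnclosingCircle(X.astype(np.float32)))
E
python3 - <<'E'
from h import *
to(527.4,-158,30,4)
c=read_camera('wrist'); bush(c,(527,-158));bush(c,(522,-260))
u,v=proj(c,(527,-158,20)); u,v=int(u),int(v); print(u,v)
save('w11',cv2.resize(c['img'][max(0,v-90):v+90,u-60:min(560,u+220)],None,fx=2.5,fy=2.5))
E
```

```text
t 22.95 pos [ 527.7 -156.9  130.1] head 4.0 tilt [-8.e-04  3.e-04 -1.e+00] F [ 0.3  1.1 -0.1] w 43.0
shift units [-0.002  0.01   0.834] yaw units 0.0
(527, -158) 727 [ 528.  -158.5] ((527.4392700195312, -158.7552490234375), 13.058012008666992)
(522, -260) 749 [ 522.4 -260.2] ((521.7767944335938, -260.9346618652344), 13.080869674682617)
281 210
```

View pics/w11.png

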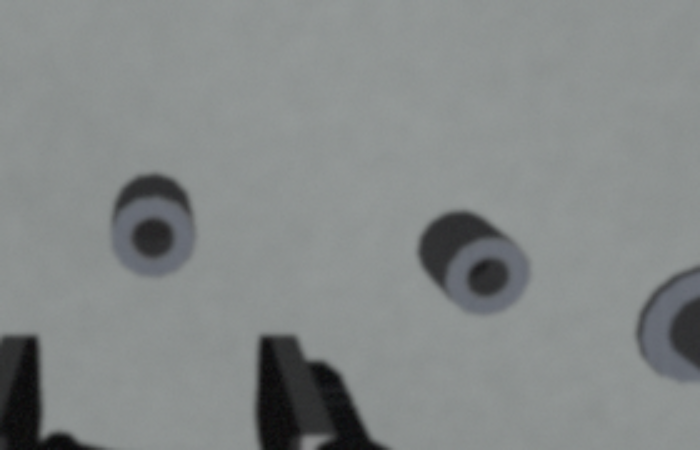

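Both are plain, with no flange; the flanged one is at right edge. I'll grip the first near its top half.

>>> servo_tool(deltas=[{"translation": [0, 0.014, 0.3], "yaw": 0, "gripper": 0.5}, {"translation": [0, 0, 0.35], "yaw": 0, "gripper": 0.5}, {"translation": [0, 0, 0.16], "yaw": 0, "gripper": 0.5}, {"translation": [0, 0, 0], "yaw": 0, "gripper": 0.5}, {"translation": [0, 0, 0], "yaw": 0, "gripper": 0.5}, {"translation": [0, 0, 0], "yaw": 0, "gripper": 1}, {"translation": [0, 0, 0], "yaw": 0, "gripper": 1}, {"translation": [0, 0, 0], "yaw": 0, "gripper": 1}, {"translation": [0, 0, 0], "yaw": 0, "gripper": 1}, {"translation": [0, 0, 0], "yaw": 0, "gripper": 1}], squeeze=50)

```text
time_s: 24.25
position: [529.6, -159.4, 35.4]
ee_rot: [0.001, 0.999, 0.035, 0.002]
contact_force: [-1.0, 0.1, 6.7]
grip_width: 23.4
```

>>> servo_tool(deltas=[{"translation": [0, 0, -0.1], "yaw": 0, "gripper": 1}, {"translation": [0, 0, -0.4], "yaw": 0, "gripper": 1}, {"translation": [0, 0, -0.4], "yaw": 0, "gripper": 1}, {"translation": [0, 0, -0.1], "yaw": 0, "gripper": 1}, {"translation": [0, 0, 0], "yaw": 0, "gripper": 1}, {"translation": [0, 0, 0], "yaw": 0, "gripper": 1}])

```text
time_s: 25.0
position: [526.5, -158.2, 150.7]
ee_rot: [-0.001, 0.999, 0.035, -0.002]
contact_force: [-0.6, 0.5, -1.2]
grip_width: 23.8
```

```bash
python3 - <<'E'
from h import *
to(592.2,142,140,4)
c=read_camera('wrist'); save('w12',c['img'])
E
```

```text
t 25.0 pos [ 526.5 -158.2  150.7] head 4.0 tilt [-0.0038  0.0015 -1.    ] F [-0.6  0.5 -1.2] w 23.8
shift units [ 0.72  -2.457  0.091] yaw units -0.002
```

View pics/w12.png

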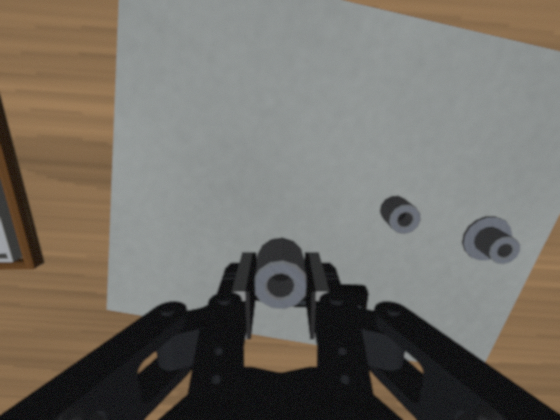

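>>> servo_tool(deltas=[{"translation": [0.1, -0.3, 0], "yaw": 0, "gripper": 1}, {"translation": [0.13, -0.44, 0], "yaw": 0, "gripper": 1}, {"translation": [0.13, -0.44, 0], "yaw": 0, "gripper": 1}, {"translation": [0.13, -0.44, 0], "yaw": 0, "gripper": 1}, {"translation": [0.13, -0.44, 0], "yaw": 0, "gripper": 1}, {"translation": [0.1, -0.4, 0], "yaw": 0, "gripper": 1}, {"translation": [0, 0, 0], "yaw": 0, "gripper": 1}, {"translation": [0, 0, 0], "yaw": 0, "gripper": 1}, {"translation": [0, 0, 0], "yaw": 0, "gripper": 1}])

```text
time_s: 26.18
position: [593.1, 140.5, 152.2]
ee_rot: [0.0, 0.999, 0.034, -0.001]
contact_force: [0.5, -0.3, -1.0]
grip_width: 23.5
```

```bash
python3 - <<'E'
from h import *
to(592.2,142,110,4)
c=read_camera('wrist'); save('w13',c['img'])
W=world(c);Z=W[...,2]; p=get_obs()['position']
r=np.hypot(W[...,0]-p[0],W[...,1]-p[1])
m=(r<16)&(Z>100)&(c['img'].min(-1)>90)
X=W[m]; print('bush top',len(X),np.median(X,0).round(1),cv2.minEnclosingCircle(X[:,:2].astype(np.float32)), np.percentile(X[:,2],[5,50,95]))
m=(Z>68)&(Z<78)&(np.hypot(W[...,0]-592,W[...,1]-142)<35); X=W[m]; print(len(X),cv2.minEnclosingCircle(X[:,:2].astype(np.float32)))
s=read_camera('side'); save('s13',cv2.resize(s['img'][120:260,200:360],None,fx=4,fy=4))
E
```

```text
t 26.18 pos [593.1 140.5 152.2] head 3.9 tilt [-1.5e-03 -4.0e-04 -1.0e+00] F [ 0.5 -0.3 -1. ] w 23.5
shift units [-0.006 -0.013  0.352] yaw units -0.01
bush top 1638 [592.1 140.5 147.8] ((593.2958374023438, 140.23178100585938), 15.860824584960938) [146.48037569 147.83089567 149.10780647]
891 ((592.3482666015625, 141.71234130859375), 23.39987564086914)
```

View pics/w13.png

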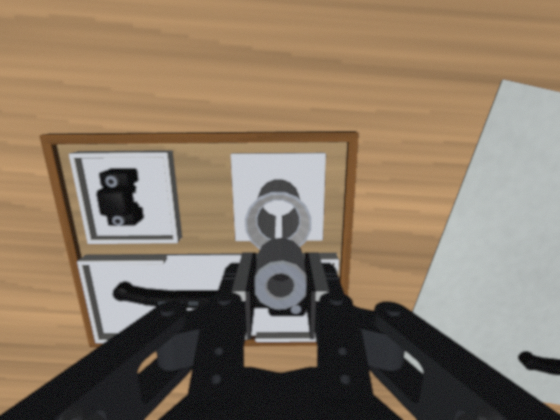

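View pics/s13.png

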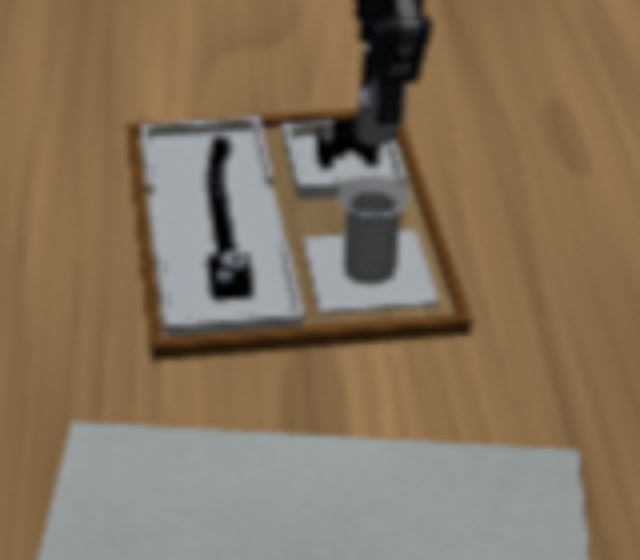

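>>> servo_tool(deltas=[{"translation": [-0.004, -0.011, 0.2], "yaw": 0, "gripper": 1}, {"translation": [0, 0, 0.15], "yaw": 0, "gripper": 1}, {"translation": [0, 0, 0], "yaw": 0, "gripper": 1}, {"translation": [0, 0, 0], "yaw": 0, "gripper": 1}, {"translation": [0, 0, 0], "yaw": 0, "gripper": 1}])

```text
time_s: 26.9
position: [593.8, 143.1, 112.2]
ee_rot: [-0.0, 0.999, 0.035, 0.001]
contact_force: [0.7, -0.6, -0.8]
grip_width: 23.6
```

```bash
python3 - <<'E'
from h import *
to(592.3,141.8,98.5,4)
E
```

```text
t 26.9 pos [593.8 143.1 112.2] head 4.0 tilt [ 1.9e-03  3.0e-04 -1.0e+00] F [ 0.7 -0.6 -0.8] w 23.6
shift units [-0.013  0.01   0.114] yaw units -0.002
```

>>> servo_tool(deltas=[{"translation": [-0.004, 0.004, 0.05], "yaw": 0, "gripper": 1}, {"translation": [0, 0, 0.05], "yaw": 0, "gripper": 1}, {"translation": [0, 0, 0], "yaw": 0, "gripper": 1}, {"translation": [0, 0, 0], "yaw": 0, "gripper": 1}, {"translation": [0, 0, 0], "yaw": 0, "gripper": 1}, {"translation": [0, 0, 0], "yaw": 0, "gripper": 1}])

```text
time_s: 27.65
position: [592.7, 142.6, 99.3]
ee_rot: [-0.0, 0.999, 0.035, 0.0]
contact_force: [-0.5, -0.4, -0.8]
grip_width: 23.8
```

```bash
python3 - <<'E'
from h import *
to(592.3,141.8,97.5,4)
s=read_camera('side'); save('s14',cv2.resize(s['img'][120:230,240:360],None,fx=5,fy=5))
E
```

```text
t 27.65 pos [592.7 142.6  99.3] head 4.0 tilt [ 4.e-04  1.e-04 -1.e+00] F [-0.5 -0.4 -0.8] w 23.8
shift units [-0.004  0.006  0.015] yaw units -0.002
```

View pics/s14.png

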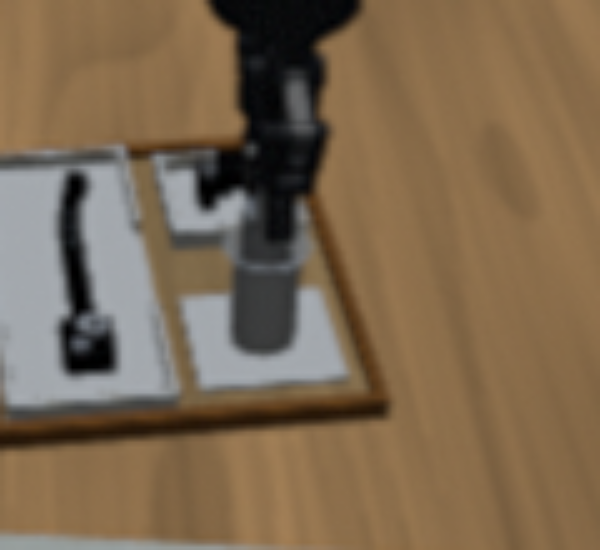

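>>> servo_tool(deltas=[{"translation": [-0.002, 0.004, 0.015], "yaw": 0, "gripper": 1}, {"translation": [0, 0, 0], "yaw": 0, "gripper": 1}, {"translation": [0, 0, 0], "yaw": 0, "gripper": 1}, {"translation": [0, 0, 0], "yaw": 0, "gripper": 1}])

```text
time_s: 28.2
position: [592.4, 142.0, 97.3]
ee_rot: [0.0, 0.999, 0.035, 0.0]
contact_force: [-0.1, 0.1, -1.4]
grip_width: 23.9
```

>>> servo_tool(deltas=[{"translation": [0, 0, 0], "yaw": 0, "gripper": 0.5}, {"translation": [0, 0, 0], "yaw": 0, "gripper": 0.5}, {"translation": [0, 0, 0], "yaw": 0, "gripper": 0.5}, {"translation": [0, 0, 0], "yaw": 0, "gripper": 0.5}, {"translation": [0, 0, -0.2], "yaw": 0, "gripper": 0.5}, {"translation": [0, 0, -0.4], "yaw": 0, "gripper": 0.5}, {"translation": [0, 0, -0.2], "yaw": 0, "gripper": 0.5}, {"translation": [0, 0, 0], "yaw": 0, "gripper": 0.5}, {"translation": [0, 0, 0], "yaw": 0, "gripper": 0.5}])

```text
time_s: 29.32
position: [591.6, 141.9, 191.7]
ee_rot: [0.0, 0.999, 0.035, -0.001]
contact_force: [0.0, 0.0, -0.3]
grip_width: 42.9
```

```bash
python3 - <<'E'
from h import *
to(522.2,-260.5,130,4)
c=read_camera('wrist'); save('w15',c['img'])
W=world(c);Z=W[...,2]
r=np.hypot(W[...,0]-592.3,W[...,1]-141.8)
m=(r<11)&(Z>0); print(np.percentile(Z[m],[5,25,50,75,95]))
E
```

```text
t 29.32 pos [591.6 141.9 191.7] head 4.0 tilt [-2.2e-03 -3.0e-04 -1.0e+00] F [ 0.   0.  -0.3] w 42.9
shift units [-0.809  3.305  0.516] yaw units -0.002
[ 23.03373707  38.58822339 251.61916781 258.23516562 262.45657258]
```

View pics/w15.png

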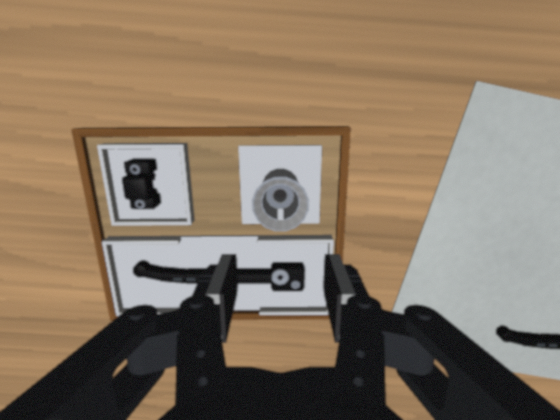

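The first bush dropped home: its top is at about 38.6, and 38 was expected. Now the second.

>>> servo_tool(deltas=[{"translation": [-0.1, 0.3, 0], "yaw": 0, "gripper": 0.5}, {"translation": [-0.1, 0.45, 0], "yaw": 0, "gripper": 0.5}, {"translation": [-0.1, 0.45, 0], "yaw": 0, "gripper": 0.5}, {"translation": [-0.1, 0.45, 0], "yaw": 0, "gripper": 0.5}, {"translation": [-0.1, 0.45, 0], "yaw": 0, "gripper": 0.5}, {"translation": [-0.1, 0.45, 0], "yaw": 0, "gripper": 0.5}, {"translation": [-0.1, 0.45, 0], "yaw": 0, "gripper": 0.5}, {"translation": [-0.11, 0.31, 0], "yaw": 0, "gripper": 0.5}, {"translation": [0, 0, 0.25], "yaw": 0, "gripper": 0.5}, {"translation": [0, 0, 0.25], "yaw": 0, "gripper": 0.5}, {"translation": [0, 0, 0], "yaw": 0, "gripper": 0.5}, {"translation": [0, 0, 0], "yaw": 0, "gripper": 0.5}])

```text
time_s: 30.88
position: [523.1, -260.9, 133.3]
ee_rot: [-0.0, 0.999, 0.035, -0.0]
contact_force: [-0.7, -0.6, 0.2]
grip_width: 42.7
```

```bash
python3 - <<'E'
from h import *
c=read_camera('wrist'); save('w16',c['img']);bush(c,(522,-260))
to(522.2,-260.5,33,4)
E
```

```text
(522, -260) 700 [ 522.4 -261.2] ((521.748779296875, -261.18438720703125), 13.0938081741333)
t 30.93 pos [ 523.6 -261.1  134.3] head 4.0 tilt [ 1.2e-03 -7.0e-04 -1.0e+00] F [-0.6 -0.6 -0. ] w 42.9
shift units [-0.012 -0.007  0.844] yaw units 0.0
```

View pics/w16.png

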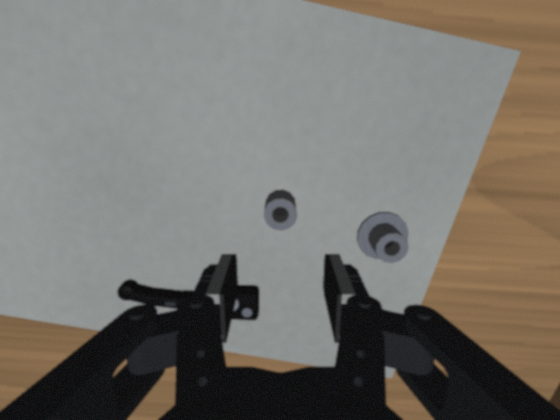

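>>> servo_tool(deltas=[{"translation": [-0.006, 0.0, 0.3], "yaw": 0, "gripper": 0.5}, {"translation": [0, 0, 0.35], "yaw": 0, "gripper": 0.5}, {"translation": [0, 0, 0.18], "yaw": 0, "gripper": 0.5}, {"translation": [0, 0, 0], "yaw": 0, "gripper": 0.5}, {"translation": [0, 0, 0], "yaw": 0, "gripper": 0.5}, {"translation": [0, 0, 0], "yaw": 0, "gripper": 0.5}, {"translation": [0, 0, 0], "yaw": 0, "gripper": 1}, {"translation": [0, 0, 0], "yaw": 0, "gripper": 1}, {"translation": [0, 0, 0], "yaw": 0, "gripper": 1}, {"translation": [0, 0, 0], "yaw": 0, "gripper": 1}, {"translation": [0, 0, 0], "yaw": 0, "gripper": 1}], squeeze=50)

```text
time_s: 32.3
position: [523.3, -261.6, 35.3]
ee_rot: [0.001, 0.999, 0.035, 0.001]
contact_force: [-0.8, 1.0, 6.8]
grip_width: 23.8
```

>>> servo_tool(deltas=[{"translation": [0, 0, -0.1], "yaw": 0, "gripper": 1}, {"translation": [0, 0, -0.4], "yaw": 0, "gripper": 1}, {"translation": [0, 0, -0.4], "yaw": 0, "gripper": 1}, {"translation": [0, 0, -0.1], "yaw": 0, "gripper": 1}, {"translation": [0, 0, 0], "yaw": 0, "gripper": 1}, {"translation": [0, 0, 0], "yaw": 0, "gripper": 1}])

```text
time_s: 33.05
position: [521.0, -260.2, 151.1]
ee_rot: [-0.001, 0.999, 0.035, -0.002]
contact_force: [-0.7, 0.7, -1.3]
grip_width: 23.8
```

```bash
python3 - <<'E'
from h import *
to(592.3,141.8,140,4)
E
```

```text
t 33.05 pos [ 521.  -260.2  151.1] head 4.0 tilt [-0.0036  0.0022 -1.    ] F [-0.7  0.7 -1.3] w 23.8
shift units [ 0.826 -3.301  0.098] yaw units -0.002
```

>>> servo_tool(deltas=[{"translation": [0.1, -0.3, 0], "yaw": 0, "gripper": 1}, {"translation": [0.11, -0.45, 0], "yaw": 0, "gripper": 1}, {"translation": [0.11, -0.45, 0], "yaw": 0, "gripper": 1}, {"translation": [0.11, -0.45, 0], "yaw": 0, "gripper": 1}, {"translation": [0.11, -0.45, 0], "yaw": 0, "gripper": 1}, {"translation": [0.11, -0.45, 0], "yaw": 0, "gripper": 1}, {"translation": [0.11, -0.45, 0], "yaw": 0, "gripper": 1}, {"translation": [0.05, -0.3, 0], "yaw": 0, "gripper": 1}, {"translation": [0, 0, 0], "yaw": 0, "gripper": 1}, {"translation": [0, 0, 0], "yaw": 0, "gripper": 1}, {"translation": [0, 0, 0], "yaw": 0, "gripper": 1}, {"translation": [0, 0, 0], "yaw": 0, "gripper": 1}])

```text
time_s: 34.55
position: [591.7, 139.7, 153.5]
ee_rot: [0.0, 0.999, 0.034, -0.0]
contact_force: [-0.2, -0.2, -0.6]
grip_width: 23.4
```

```bash
python3 - <<'E'
from h import *
to(592.3,141.8,99,4)
c=read_camera('wrist'); save('w17',c['img'])
W=world(c);Z=W[...,2]; p=get_obs()['position']
r=np.hypot(W[...,0]-p[0],W[...,1]-p[1])
m=(r<18)&(Z>100)&(c['img'].min(-1)>90)&(Z<152)
X=W[m]; print('bush top',np.percentile(X,[2,50,98],axis=0))
m=(Z>68)&(Z<78)&(np.hypot(W[...,0]-592,W[...,1]-142)<35); X=W[m]; print(len(X),cv2.minEnclosingCircle(X[:,:2].astype(np.float32)))
E
```

```text
t 34.55 pos [591.7 139.7 153.5] head 3.9 tilt [-3.e-04 -1.e-04 -1.e+00] F [-0.2 -0.2 -0.6] w 23.4
shift units [ 0.006 -0.017  0.454] yaw units -0.01
bush top [[579.53886075 128.56622518 146.81503294]
 [591.79730449 139.58284495 149.13611438]
 [602.68201561 150.71957028 150.36925154]]
924 ((592.219970703125, 141.67510986328125), 23.476581573486328)
```

View pics/w17.png

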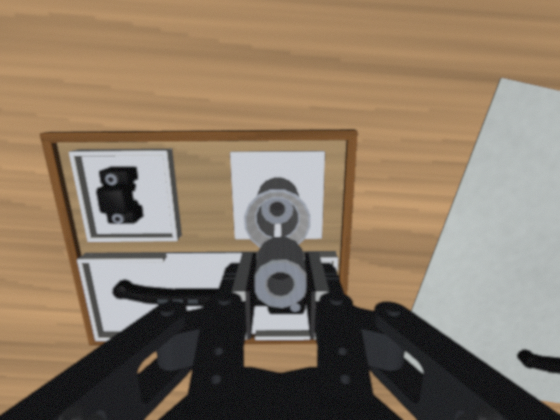

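>>> servo_tool(deltas=[{"translation": [0.007, -0.017, 0.2], "yaw": 0, "gripper": 1}, {"translation": [0, 0, 0.15], "yaw": 0, "gripper": 1}, {"translation": [0, 0, 0], "yaw": 0, "gripper": 1}, {"translation": [0, 0, 0.05], "yaw": 0, "gripper": 1}, {"translation": [0, 0, 0.04], "yaw": 0, "gripper": 1}, {"translation": [0, 0, 0], "yaw": 0, "gripper": 1}, {"translation": [0, 0, 0], "yaw": 0, "gripper": 1}, {"translation": [0, 0, 0], "yaw": 0, "gripper": 1}, {"translation": [0, 0, 0], "yaw": 0, "gripper": 1}])

```text
time_s: 35.72
position: [592.6, 142.9, 101.2]
ee_rot: [-0.0, 0.999, 0.035, 0.0]
contact_force: [0.1, -0.3, -0.4]
grip_width: 23.3
```

```bash
python3 - <<'E'
from h import *
to(592.6,141.9,97.3,4)
E
```

```text
t 35.73 pos [592.6 142.9 101.2] head 4.0 tilt [ 4.e-04  1.e-04 -1.e+00] F [ 0.1 -0.3 -0.4] w 23.3
shift units [-0.     0.008  0.032] yaw units -0.002
```

>>> servo_tool(deltas=[{"translation": [0, 0.007, 0.015], "yaw": 0, "gripper": 1}, {"translation": [0, 0, 0.014], "yaw": 0, "gripper": 1}, {"translation": [0, 0, 0], "yaw": 0, "gripper": 1}, {"translation": [0, 0, 0], "yaw": 0, "gripper": 1}, {"translation": [0, 0, 0], "yaw": 0, "gripper": 1}])

```text
time_s: 36.35
position: [592.6, 142.0, 97.5]
ee_rot: [-0.0, 0.999, 0.035, 0.0]
contact_force: [0.9, -0.1, -0.4]
grip_width: 23.9
```

>>> servo_tool(deltas=[{"translation": [0, 0, 0], "yaw": 0, "gripper": 0.5}, {"translation": [0, 0, 0], "yaw": 0, "gripper": 0.5}, {"translation": [0, 0, 0], "yaw": 0, "gripper": 0.5}, {"translation": [0, 0, 0], "yaw": 0, "gripper": 0.5}, {"translation": [0, 0, -0.2], "yaw": 0, "gripper": 0.5}, {"translation": [0, 0, -0.4], "yaw": 0, "gripper": 0.5}, {"translation": [0, 0, -0.3], "yaw": 0, "gripper": 0.5}, {"translation": [-0.3, 0, 0], "yaw": 0, "gripper": 0.5}, {"translation": [0, 0, 0], "yaw": 0, "gripper": 0.5}, {"translation": [0, 0, 0], "yaw": 0, "gripper": 0.5}])

```text
time_s: 37.6
position: [556.7, 139.5, 205.3]
ee_rot: [-0.0, 0.999, 0.035, 0.0]
contact_force: [-0.0, -0.2, 0.5]
grip_width: 42.6
```

```bash
python3 - <<'E'
from h import *
to(592.6,141.9,97.3,4)
c=read_camera('wrist'); save('w18',c['img'])
W=world(c);Z=W[...,2]
r=np.hypot(W[...,0]-592.3,W[...,1]-141.8)
for a,b in [(0,5),(8,12),(17,20),(21.5,24)]:
    m=(r>=a)&(r<b)&(Z>0)&(Z<100); print(a,b,m.sum(),np.percentile(Z[m],[5,50,95]).round(1))
m=(c['img'].max(-1)<70)&(abs(W[...,0]-490)<40)&(abs(W[...,1]-201)<112)&(Z<45)&(Z>5)
print('lever',cv2.minAreaRect(W[m][:,:2].astype(np.float32)), np.percentile(Z[m],[5,50,95]))
t=read_camera('top'); save('t18',t['img'])
E
```

```text
t 37.6 pos [556.7 139.5 205.3] head 4.0 tilt [ 2.e-04  0.e+00 -1.e+00] F [-0.  -0.2  0.5] w 42.6
shift units [0.3   0.001 0.9  ] yaw units -0.001
0 5 80 [49.3 50.7 51.7]
8 12 470 [27.  65.9 67.2]
17 20 584 [10.9 67.6 70.2]
21.5 24 465 [ 9.6 71.  72.6]
lever ((493.9970397949219, 198.96762084960938), (27.412654876708984, 175.35317993164062), 3.6179869174957275) [18.06412388 24.04971873 26.51370582]
```

View pics/w18.png

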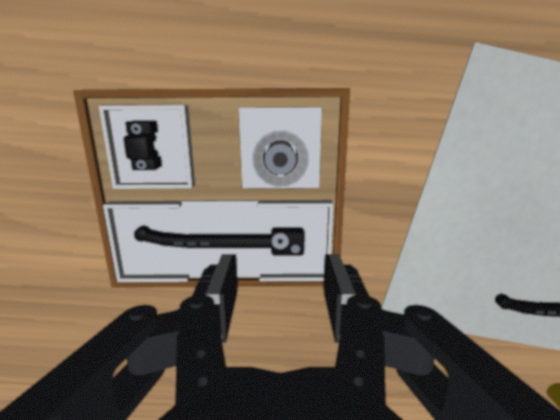

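View pics/t18.png

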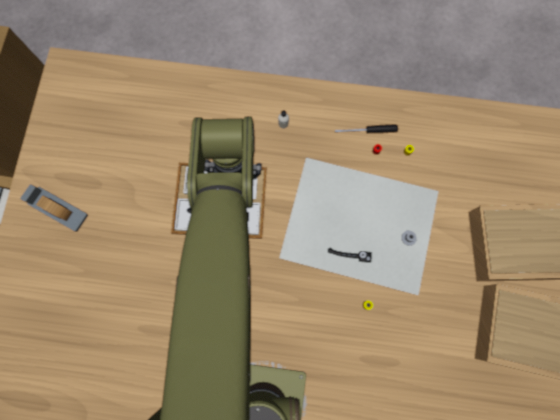

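The second bush's top is at 66, the full stack height, so both are home. The lever and clamp are lying and standing properly, and the short lever (350,256) and flanged bush (409,237) haven't moved. The robot touches nothing, so I'm handing in.

```bash
python3 -c "
from h import *
print(job_done())"
```

```text
the job is handed in; nothing more can be done
None
```

The kit tray is filled and the job is handed in, at about 38 s of the 96 s allowed. I did it in the order asked and set the lever and clamp down by feel before letting go.

- **Lever:** it lies flat in the trough. Its upper surface reads about 24 mm above the bench, as expected for the 14 mm blade on the 10 mm floor.
- **Clamp:** it stands on its feet in the pocket. Its top is at about 40 mm, as it should be.
- **Bushes:** both dropped home in the tube. The first read 38.6 mm at its top (38 expected) and the stack now reads about 66 mm, the full height for two.
- **Left alone:** the top view shows the short lever and flanged bush where they were, and the red and yellow parts are untouched. The gripper was open and clear of everything at hand-in.

Two small disagreements came up. The top camera put the bushes and tube about 3 mm off in y from the wrist camera. I used the wrist values, which matched where the arm actually placed things. The gripper also read about 12 mm on the 14 mm lever blade, and about 24 mm on the 26 mm bushes, but every grip held. No check failed.

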